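Heft the look-alike tins and dock them by weight

ROBOT

A 6-joint arm with a two-finger parallel gripper is mounted at the origin on the work surface. World frame = base frame: x ahead of the robot, y to its left, z up, the work surface at z = 0. Lengths are in mm, angles in degrees, forces in N, time in s.
With the tool pointing down it reaches from about 350 to 850 mm from the base axis. Payload 8.1 kg.
Tool frame: the origin (TCP) lies midway between the tips of the shut fingers; the grasp point (between the pads) lies 19 mm behind it; z points along the fingers, y is the line along which they close (so a half turn about z gives the same grasp; the last joint's range is limited). The gripper opens to 85 mm and grips with 20 to 120 N. Pads are 22 mm wide; open, the fingers measure 114 mm over their backs; the gripper's body (76 mm by 85 mm) begins 54 mm behind the grasp point. The pads swing forward as they close: fully open they stand 13 mm farther back than shut.
Start: joints at [-77.487, 7.471, 85.268, -0, 87.261, -4.893], TCP at [179.509, -572.522, 231.292] pointing down, gripper open.
Joint ranges: [-169.43, 169.43], [-51.17, 129.36], [1.28, 143.12], [-76.62, 256.62], [0, 156.53], [-152.29, 152.29]. Speed limits (degrees/s): [136.94, 136.94, 159.86, 180, 180, 180].

INTERFACE

Orientations are given as [roll, pitch, yaw] about the fixed x, y, z axes, in that order (R = Rz(yaw) Ry(pitch) Rx(roll)).
In Python, from bench import r gives the robot as it stands.
- The arm moves only by the tool step_arm, never from a script. Its arguments are lists of equal length, an entry for each row: "delta_pos": the shift along the world's x, y, z in units of 200 mm (1.0 is 200 mm), a list of three; "spin": the turn about the world's z in units of 180 degrees (1.0 is 180 degrees). In form: {"delta_pos": [[dx, dy, dz], ...], "spin": [spin, ...]}. A call has 1 to 8 rows; each row shifts and turns the commanded pose from where the row before left it; what a row does not reach is not made up. A row lasts 1/8 s, in which the tool goes at most 62.5 mm and 10.7 degrees, less where a joint would pass 70% of its speed; a pose out of reach is approached as far as the arm can. A call with a number of a shift or a turn outside -1 to 1 is refused whole. A call with a gripper value outside its range is refused whole. "gripper" is the opening, from -1 (shut) to 1 (fully open), set as the call begins (left out, the last holds). The fingers move at their own pace and stop on an object; "squeeze" is the grip in N (left out, the last holds). Time passes only in rows, so rows that do not move let the fingers close. It gives the time, the measured TCP pose, the force, the opening and the grip force at its end, in the units of the state.
- r.sense(): the state, without advancing time (a new reading comes with each control period).
- r.snapshot(name): name is "scene" or "top"; returns a dict with "pixels" (384x512x3 uint8, blue, green, red), "fx", "fy", "cx", "cy" (pixels), "camera_from_world" (4x4, takes a point from world to camera coordinates). Camera axes: x right, y up, looking along -z (the intrinsics and any distortion apply to the point x, -y, -z); pixel columns grow to the right and rows downward; lengths in mm; the calibration is good to about 2 mm. A picture is of the moment at which its call begins. There is no depth.
- r.hand_in(): hands the job in; it is judged then, once.
The state is a dict: "time": time; "joint_pos": joint angles; "qd": joint speeds; "joint_efforts": joint torques, N m; "tool_pos": TCP position; "tcp_rot": TCP orientation; "ft_force": force on the tool from outside, world axes, zero at the start; "wrist_torque": the same for the moment, N m; "finger_gap": finger opening in mm; "grip_force": force on a finger pad.
Only numpy, scipy, OpenCV 4.12 (cv2) and the standard library are available. Lean on these libraries where they do the work, as an engineer would, in place of code of your own. Each camera call takes 0.05 s, during which the arm holds its last target. There are 200 camera calls.

TASK

The three steel tins on the kitchen island look alike, but one is full, one half full and one empty: judge each by its weight when you lift it. Put the full tin in the square dock, the half-full tin in the round dock and the empty tin in the three-cornered dock, each standing upright and gently pressed down until its seat is fully home. Do not press harder than about 20 N, do not drop or topple a tin, and leave the mug, jar, spatula and bowl where they are.

Things in the scene. Friction and masses are not known exactly. Their poses are not given: they have to be found in the camera images.
- tin_1_mid (a point): one of three identical-looking closed steel tins, upright cylinder 66 mm wide, 100 mm tall; point: its centre, 50 mm above its underside, z along its axis. Which tin is full, half full or empty changes every time and only the weight tells: empty 100-140 g, half full 300-370 g, full 530-620 g. The contents are glass discs that barely shift.
- tin_2_mid (a point): one of three identical-looking closed steel tins, upright cylinder 66 mm wide, 100 mm tall; point: its centre, 50 mm above its underside, z along its axis. Which tin is full, half full or empty changes every time and only the weight tells: empty 100-140 g, half full 300-370 g, full 530-620 g. The contents are glass discs that barely shift.
- tin_3_mid (a point): one of three identical-looking closed steel tins, upright cylinder 66 mm wide, 100 mm tall; point: its centre, 50 mm above its underside, z along its axis. Which tin is full, half full or empty changes every time and only the weight tells: empty 100-140 g, half full 300-370 g, full 530-620 g. The contents are glass discs that barely shift.
- dock_square: square wooden dock, 94 mm wide, for the full tin. Fixed; walls 44 mm high, well 72 mm across. The seat in it slides with friction: starts 6-20 mm up, sinks when loaded with 6 N (tin's weight included), stays where left, stops hard at the bottom. Its cork top is sprung, 3 N/mm. With the seat home a tin's centre is 66 mm (less spring sag) above the dock's origin (centre of underside, z up).
- dock_round: round wooden dock, 94 mm wide, for the half-full tin. Fixed; walls 44 mm high, well 72 mm across. The seat in it slides with friction: starts 6-20 mm up, sinks when loaded with 6 N (tin's weight included), stays where left, stops hard at the bottom. Its cork top is sprung, 3 N/mm. With the seat home a tin's centre is 66 mm (less spring sag) above the dock's origin (centre of underside, z up).
- dock_triangle: three-cornered wooden dock, walls 136 mm long, for the empty tin. Fixed; walls 44 mm high, well 72 mm across. The seat in it slides with friction: starts 6-20 mm up, sinks when loaded with 6 N (tin's weight included), stays where left, stops hard at the bottom. Its cork top is sprung, 3 N/mm. With the seat home a tin's centre is 66 mm (less spring sag) above the dock's origin (centre of underside, z up).
- base_square: round floor plate of dock_square, carrying its seat; origin and pose the same as the dock's
- base_round: round floor plate of dock_round, carrying its seat; origin and pose the same as the dock's
- base_triangle: round floor plate of dock_triangle, carrying its seat; origin and pose the same as the dock's
- mug: white mug, 80 mm wide, 90 mm tall, origin at the centre of its underside; leave alone
- jar: amber glass jar with a black cap, 64 mm wide, 110 mm tall, origin at the centre of its underside; leave alone
- spatula: kitchen spatula lying flat, origin under its middle, x along its length to the blade; leave alone
- bowl: blue bowl, 140 mm wide, 60 mm tall, origin at the centre of its underside; leave alone
Mind the look-alikes: they are no part of the job. What is shaped like the part that bears tin_2_mid but turquoise is not meant. What is shaped like the base_square but pink is not meant.

How it is judged:
By the outcome, as a careful person would: the job done as asked, in the order asked, and still so for the second after the job is handed in, with the robot touching nothing.
It also fails if it takes over 72 s, if anything falls off the work surface, if the arm or the gripper's body presses on something with over 40 N, if the wrist force passes 120 N, or if a joint passes its speed limit or range.

## Working session

There is one attempt and no reset: what is moved stays moved. The work goes in short steps, Python scripts to look and compute and a tool call to move; the robot and the scene stay as the last step left them, time stands still between calls to the robot, and variables do not carry over. Pictures are saved under pics/ and viewed, at most 10 in all, crops included, and the job is handed in when it is done.

Besides the shell and the picture viewer there is one more tool, called as name(argument=value, ...), one argument or row to a line, values as JSON. step_arm: Moves the arm, as the interface text tells. Shifts and turns lie within -1 to 1; 1 stands for 200 mm of shift or 180 degrees of turn. Its arguments: {"type":"object","properties":{"delta_pos":{"type":"array","items":{"type":"array","items":{"type":"number","minimum":-1,"maximum":1}}},"spin":{"type":"array","items":{"type":"number","minimum":-1,"maximum":1}},"gripper":{"type":"number"},"squeeze":{"type":"number"}},"required":["delta_pos","spin"]}

```bash
ls; mkdir -p pics
python3 - <<'E'
from bench import r
import cv2,pickle,numpy as np
print(r.sense())
o=[]
for n in("scene","top"):
    s=r.snapshot(n);pickle.dump(s,open(n+'.pkl','wb'));cv2.imwrite(f'pics/{n}0.png',cv2.resize(np.asarray(s['pixels']),(768,576),interpolation=cv2.INTER_CUBIC));print(n,{k:v for k,v in s.items() if k!='pixels'})
E
```

```text
pics
{'time': 0.0, 'joint_pos': array([-7.74859311e+01,  7.51461786e+00,  8.53281117e+01, -2.41727952e-03,
        8.72601576e+01, -4.89125621e+00]), 'qd': array([ 0.01794676,  0.12914508, -0.01517296,  0.09732217,  0.00427081,
       -0.04472431]), 'joint_efforts': array([-1.97038285e-04, -5.69391811e+01, -5.00559211e+01, -1.25737238e-04,
        1.47649425e-02,  9.98107538e-06]), 'tool_pos': array([ 179.38674431, -571.99915236,  230.26071435]), 'tcp_rot': array([-1.79897282e+02, -6.36714693e-03,  1.74054371e+01]), 'ft_force': array([0.28388295, 0.67045053, 0.25495108]), 'wrist_torque': array([ 0.00658275, -0.05905921,  0.04552151]), 'grip_force': 0.0, 'finger_gap': 85.18302810116542}
scene {'fx': 492.95123679402053, 'fy': 492.95123679402053, 'cx': 255.1448199552284, 'cy': 191.6305190744395, 'camera_from_world': array([[ 7.82363543e-01,  6.22657378e-01, -1.43204956e-02,
        -4.27108555e+02],
       [-3.61647399e-01,  4.72886164e-01,  8.03486051e-01,
         1.65572154e+02],
       [ 5.07068482e-01, -6.23439224e-01,  5.95151316e-01,
        -1.66313881e+03],
       [ 0.00000000e+00,  0.00000000e+00,  0.00000000e+00,
         1.00000000e+00]])}
top {'fx': 393.02713383062627, 'fy': 393.02713383062627, 'cx': 264.6274246228822, 'cy': 197.2036852162997, 'camera_from_world': array([[-1.22693545e-02, -9.99901607e-01, -6.79998103e-03,
         4.62409911e+00],
       [ 9.80468796e-01, -1.33653269e-02,  1.96220050e-01,
        -5.72023757e+02],
       [-1.96291628e-01, -4.25967585e-03,  9.80536308e-01,
        -1.14896659e+03],
       [ 0.00000000e+00,  0.00000000e+00,  0.00000000e+00,
         1.00000000e+00]])}
```

View pics/scene0.png

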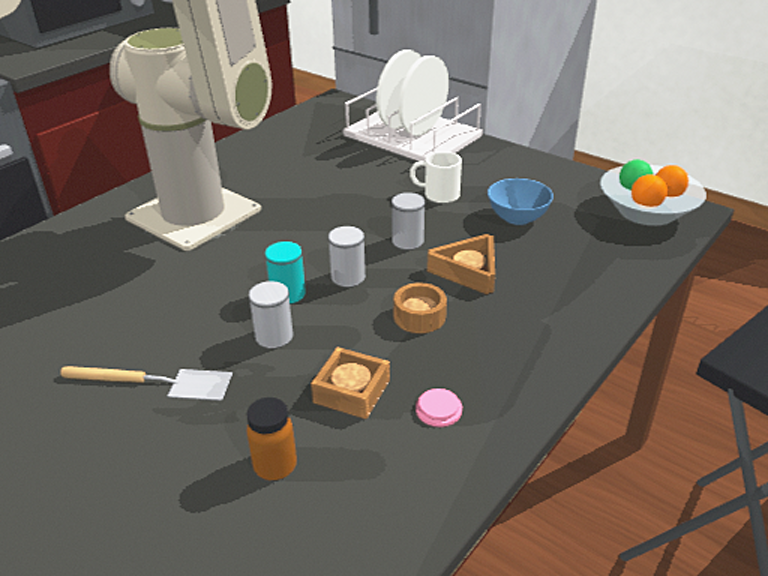

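View pics/top0.png

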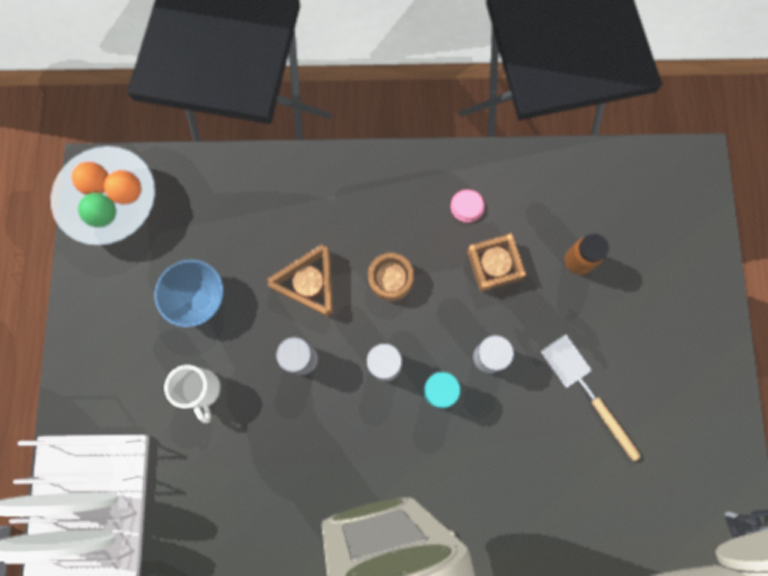

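The three steel tins are at top-view pixels (496,352), (384,361) and (294,355). The turquoise tin at (442,390) and the pink disc at (467,205) are the look-alikes, so both are excluded. I'll measure these positions and check them in one enlarged crop.

```bash
cat > h.py <<'E'
import numpy as np,cv2
def cam(s):
    M=np.asarray(s['camera_from_world']);R,t=M[:3,:3],M[:3,3];return R,t,-R.T@t
def proj(s,P):
    R,t,C=cam(s);p=np.atleast_2d(P)@R.T+t
    return np.c_[s['cx']+s['fx']*p[:,0]/-p[:,2], s['cy']-s['fy']*p[:,1]/-p[:,2]]
def ray(s,uv,z):
    R,t,C=cam(s);uv=np.atleast_2d(uv).astype(float)
    d=np.c_[(uv[:,0]-s['cx'])/s['fx'],-(uv[:,1]-s['cy'])/s['fy'],-np.ones(len(uv))]@R
    return C+d*((z-C[2])/d[:,2])[:,None]
E
python3 - <<'E'
import pickle;from h import *
s=pickle.load(open('top.pkl','rb'));im=np.asarray(s['pixels']);hsv=cv2.cvtColor(im,cv2.COLOR_BGR2HSV)
print('cam',cam(s)[2])
roi=np.zeros(im.shape[:2],np.uint8);roi[140:290,170:370]=255
def comps(m,z,lab,amin=150):
    n,l,st,c=cv2.connectedComponentsWithStats(m)
    for i in range(1,n):
        if st[i,4]>amin:
            ct=max(cv2.findContours((l==i).astype(np.uint8),0,1)[0],key=cv2.contourArea)[:,0]
            W=ray(s,ct,z)[:,:2].astype(np.float32);(c2,rad)=cv2.minEnclosingCircle(W);e=cv2.minAreaRect(W)
            print(lab,st[i],c[i].round(1),'circ',np.round(c2,1),round(rad,1),'rect',np.round(e[0],1),np.round(e[1],1),round(e[2],1))
gray=((hsv[...,1]<40)&(hsv[...,2]>175)).astype(np.uint8)*255&roi
comps(gray,100,'tin')
comps(((hsv[...,1]<45)&(hsv[...,2]>120)).astype(np.uint8)*255&roi,100,'tinall')
wood=((hsv[...,0]>5)&(hsv[...,0]<22)&(hsv[...,1]>70)&(hsv[...,2]>40)).astype(np.uint8)*255&roi
comps(wood,44,'wood')
print(ray(s,np.array([[442,390]])/1.5,100))
cv2.imwrite('pics/c1.png',cv2.resize(im[155:270,170:370],(800,460),interpolation=cv2.INTER_CUBIC))
E
```

```text
cam [ 335.37565687   -7.91586563 1238.87743341]
tin [185 225  22  23 383] [195.3 235.9] circ [451.7 199.9] 32.1 rect [451.7 199.8] [62.4 62.1] 75.3
tin [317 224  25  23 422] [329.8 234.8] circ [ 449.2 -188.1] 36.1 rect [ 450.1 -191.6] [64.9 65.1] 48.0
tin [245 229  22  23 405] [255.6 240.3] circ [436.5  25. ] 33.0 rect [437.7  25. ] [60.9 63.5] 89.3
tinall [315 223  28  25 540] [328.7 235.4] circ [ 446.9 -186.6] 40.8 rect [ 446.5 -188. ] [68.6 79. ] 43.6
tinall [184 224  24  24 453] [195.3 235.8] circ [451.5 199.6] 35.2 rect [452.2 199.7] [66.9 66.6] 45.5
tinall [244 229  24  25 473] [255.6 240.5] circ [435.8  24.4] 35.8 rect [434.8  25.1] [66.6 69.2] 89.3
wood [ 311  155   40   39 1055] [330.4 174.4] circ [ 646.5 -208.8] 69.9 rect [ 645.1 -209.5] [103.5 105.4] 15.9
wood [ 178  163   44   48 1159] [204.6 186.8] circ [608.5 183.4] 84.2 rect [595.6 174.8] [137.2 146. ] 33.4
wood [245 168  31  33 804] [260.2 183.8] circ [617.2  11.3] 52.2 rect [617.2  11.3] [ 93.9 102.6] 89.2
[[378.90834186 -86.69155187 100.        ]]
```

View pics/c1.png

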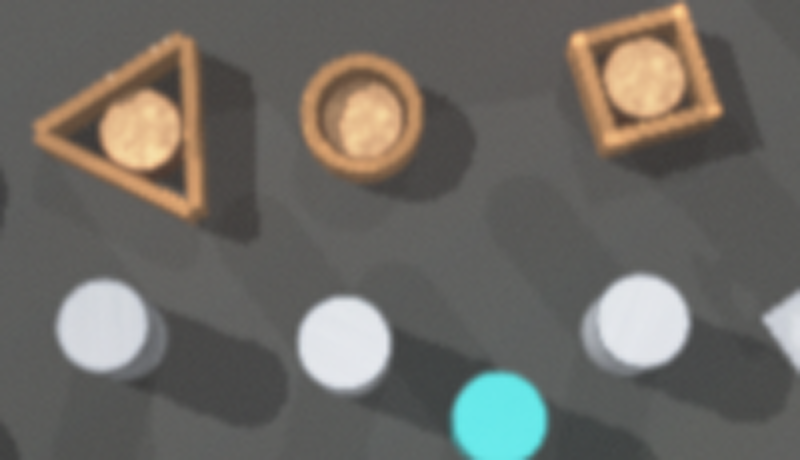

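The crop shows the silver lids at (102,325), (344,344) and (644,320), with the turquoise tin separate at (500,418). The triangle, round and square docks are at (140,130), (362,115) and (645,78). Next I'll fit the positions from the silhouettes, casting far edges at top height and near edges on the table.

```bash
cat > meas.py <<'E'
import pickle;from h import *
from scipy.optimize import least_squares
th=np.radians(np.arange(0,360,6));N=np.c_[np.cos(th),np.sin(th)]
def contour(s,kind,seed):
    k=4;im=cv2.resize(np.asarray(s['pixels']),None,fx=k,fy=k,interpolation=cv2.INTER_CUBIC);hsv=cv2.cvtColor(im,cv2.COLOR_BGR2HSV).astype(int)
    H,S,V=hsv[...,0],hsv[...,1],hsv[...,2]
    m=((S<45)&(V>112)) if kind=='tin' else ((H>4)&(H<24)&(S>60)&(V>55))
    m=m.astype(np.uint8);n,l=cv2.connectedComponents(m)
    p=proj(s,seed)[0];q=np.argwhere(l>0)[:,::-1];j=q[np.argmin(((q/k-p)**2).sum(1))]
    ct=max(cv2.findContours((l==l[j[1],j[0]]).astype(np.uint8),0,1)[0],key=cv2.contourArea)[:,0]
    return (ct+.5)/k-.5
def fit(s,kind,seed,shape,r,top):
    ct=contour(s,kind,seed);Wt=ray(s,ct,top)[:,:2];Wb=ray(s,ct,0)[:,:2];C=cam(s)[2][:2]
    away=N@(np.array(seed[:2])-C)
    h=np.where(away>0,(Wt@N.T).max(0),(Wb@N.T).max(0));use=abs(away)>0
    def sup(p):
        if shape==0: return p[2]+0*th
        n=shape;a=p[3]+np.arange(n)*2*np.pi/n;V=p[2]*np.c_[np.cos(a),np.sin(a)];return (N@V.T).max(1)
    f=lambda p:(N@p[:2]+sup(p)-h)
    best=min((least_squares(f,[*seed[:2],r,a0],loss='soft_l1') for a0 in ([0] if shape==0 else np.radians([0,20,40,60,80,100]))),key=lambda q:q.cost)
    return best.x[:3].round(1),round(np.degrees(best.x[3])%(360/max(shape,1)),1),'rms',round(float(np.sqrt((f(best.x)**2).mean())),2)
if __name__=='__main__':
    for n in('scene','top'):
        s=pickle.load(open(n+'.pkl','rb'))
        for a in(('tin',(452,200,50),0,33,100),('tin',(436,25,50),0,33,100),('tin',(450,-190,50),0,33,100),('dock',(610,11,22),0,47,44),('dock',(640,-208,22),4,66,44),('dock',(596,174,22),3,80,44)): print(n,a,*fit(s,*a))
E
python3 meas.py
```

```text
scene ('tin', (452, 200, 50), 0, 33, 100) [449.8 204.3  31.9] 0.0 rms 0.84
scene ('tin', (436, 25, 50), 0, 33, 100) [435.1  28.4  32. ] 0.0 rms 1.25
scene ('tin', (450, -190, 50), 0, 33, 100) [ 448.  -189.6   31.9] 0.0 rms 1.03
scene ('dock', (610, 11, 22), 0, 47, 44) [620.7  13.   48.2] 0.0 rms 0.54
scene ('dock', (640, -208, 22), 4, 66, 44) [ 647.9 -210.6   66.5] 60.3 rms 0.72
scene ('dock', (596, 174, 22), 3, 80, 44) [612.3 188.3  85.1] 92.7 rms 2.79
top ('tin', (452, 200, 50), 0, 33, 100) [453.8 202.4  33.1] 0.0 rms 1.75
top ('tin', (436, 25, 50), 0, 33, 100) [438.9  25.4  34.5] 0.0 rms 1.19
top ('tin', (450, -190, 50), 0, 33, 100) [ 451.8 -192.7   34.4] 0.0 rms 0.9
top ('dock', (610, 11, 22), 0, 47, 44) [621.7  10.9  48.8] 0.0 rms 0.67
top ('dock', (640, -208, 22), 4, 66, 44) [ 649.7 -212.9   67.2] 60.5 rms 0.9
top ('dock', (596, 174, 22), 3, 80, 44) [613.4 186.4  84.9] 93.3 rms 2.63
```

Averaging the two views gives the following positions (x, y in mm):

| Item | Position |
|---|---|
| Tin A | (452, 203) |
| Tin B | (437, 27) |
| Tin C | (450, -191) |
| Square dock | (649, -212) |
| Round dock | (621, 12) |
| Triangle dock | (613, 187) |

I'll start with tin C.

step_arm(
  delta_pos=[
    [0.169,0.238,-0.04],
    [0.169,0.238,-0.04],
    [0.169,0.238,-0.04],
    [0.169,0.238,-0.04],
    [0.169,0.238,-0.04],
    [0.169,0.238,-0.04],
    [0.169,0.238,-0.03],
    [0.169,0.238,-0.03],
  ],
  spin=[0,0,0,0,0,0,0,0],
  gripper=1,
  squeeze=50,
)

```text
time: 1.1
tool_pos: [450.5, -189.9, 170.9]
tcp_rot: [-180.0, 0.0, 17.4]
ft_force: [0.6, -1.1, 0.2]
finger_gap: 85.4
grip_force: 0.0
```

step_arm(
  delta_pos=[
    [0,-0.005,-0.2],
    [0,0,-0.2],
    [0,0,-0.15],
    [0,0,-0.06],
    [0,0,-0.02],
    [0,0,0],
  ],
  spin=[0,0,0,0,0,0],
)

```text
time: 1.85
tool_pos: [450.5, -193.2, 46.2]
tcp_rot: [179.9, -0.1, 17.4]
ft_force: [-0.1, 0.7, -1.0]
finger_gap: 85.5
grip_force: 0.0
```

step_arm(
  delta_pos=[
    [0,0,0],
    [0,0,0],
    [0,0,0],
    [0,0,0],
    [0,0,0],
    [0,0,0],
    [0,0,0],
  ],
  spin=[0,0,0,0,0,0,0],
  gripper=-1,
)

```text
time: 2.72
tool_pos: [450.8, -193.0, 46.9]
tcp_rot: [179.9, -0.1, 17.4]
ft_force: [-2.0, 1.8, 7.3]
finger_gap: 64.7
grip_force: 55.1
```

step_arm(
  delta_pos=[
    [0,0,0.04],
    [0,0,0.06],
    [0,0,0.04],
    [0,0,0],
    [0,0,0],
    [0,0,0],
    [0,0,0],
  ],
  spin=[0,0,0,0,0,0,0],
)

```text
time: 3.6
tool_pos: [449.6, -192.6, 72.9]
tcp_rot: [-180.0, 0.0, 17.4]
ft_force: [-0.2, -1.0, -5.7]
finger_gap: 64.9
grip_force: 57.0
```

step_arm(
  delta_pos=[
    [0,0,0.2],
    [0.1,0,0.1],
    [0.2,-0.02,0],
    [0.25,-0.03,0],
    [0.25,-0.03,0],
    [0.15,-0.015,0],
    [0.046,0,0],
    [0,0,0],
  ],
  spin=[0,0,0,0,0,0,0,0],
)

```text
time: 4.6
tool_pos: [648.8, -211.4, 132.4]
tcp_rot: [-179.9, 0.1, 17.4]
ft_force: [-0.1, 0.1, -5.5]
finger_gap: 64.7
grip_force: 60.6
```

Run:
```python
from bench import r
import cv2,pickle,numpy as np
from h import proj
fs=[]
for i in range(3):
    q=r.sense();fs.append(q['ft_force'][2])
    s=r.snapshot(("scene","top")[i%2])
    if i<2: pickle.dump(s,open(f'sq{i}.pkl','wb'))
    if i==0:
        p=q['tool_pos'];u=proj(s,p)[0].astype(int);im=np.asarray(s['pixels'])[u[1]-60:u[1]+60,u[0]-75:u[0]+75]
        cv2.imwrite('pics/sq.png',cv2.resize(im,(750,600),interpolation=cv2.INTER_CUBIC));print(u)
print(fs,q['tool_pos'])
```

```text
[231 219]
[np.float64(-5.526800195373486), np.float64(-6.07108615154469), np.float64(-5.631640792672371)] [ 648.08528836 -211.60461652  132.81894694]
```

View pics/sq.png

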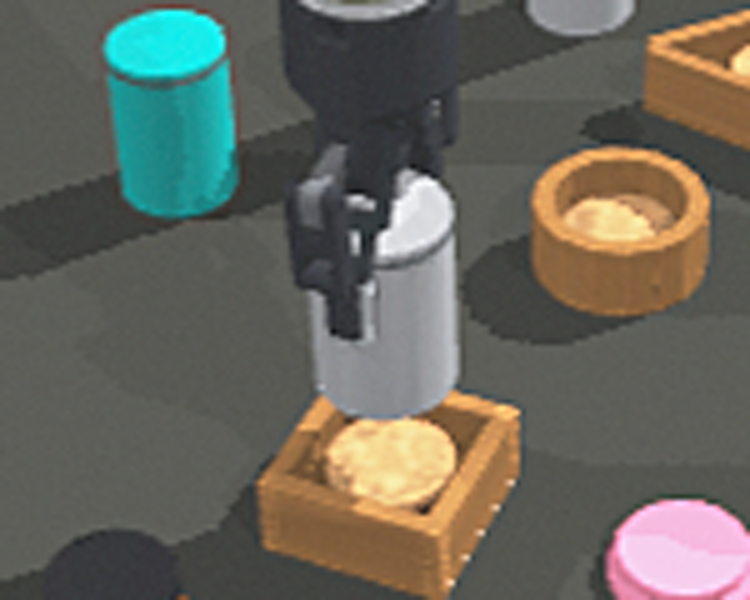

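```bash
cat > held.py <<'E'
import sys,pickle;from h import *
# held tin in scene view: fit lower silhouette arc -> centre at bottom height zb
def held(s,tcp,dz=46.9):
    zb=tcp[2]-dz;k=5;u=proj(s,[tcp[0],tcp[1],zb])[0]
    x0,y0=int(u[0]-22),int(u[1]-12);im=cv2.resize(np.asarray(s['pixels'])[y0:y0+30,x0:x0+44],None,fx=k,fy=k,interpolation=cv2.INTER_CUBIC)
    hsv=cv2.cvtColor(im,cv2.COLOR_BGR2HSV);m=((hsv[...,1]<60)&(hsv[...,2]>105)).astype(np.uint8)
    n,l,st,_=cv2.connectedComponentsWithStats(m);i=1+np.argmax(st[1:,4]);m=l==i
    cols=np.where(m.any(0))[0];bot=np.array([np.where(m[:,c])[0].max() for c in cols])+.5
    keep=(cols>cols.min()+4)&(cols<cols.max()-4)
    uv=np.c_[(cols[keep]+.5)/k-.5+x0,bot[keep]/k-.5+y0]
    P=ray(s,uv,zb)[:,:2]
    A=np.c_[2*P,np.ones(len(P))];c=np.linalg.lstsq(A,(P**2).sum(1),rcond=None)[0];R=np.sqrt(c[2]+c[0]**2+c[1]**2)
    from scipy.optimize import least_squares
    q=least_squares(lambda p:np.hypot(*(P-p).T)-32.7,tcp[:2],loss='soft_l1').x
    return 'width mm',np.ptp(cols)/k,'free',c[:2].round(1),R.round(1),'r33',q.round(1)
if __name__=='__main__':
    from bench import r
    t=r.sense()['tool_pos'] if len(sys.argv)<3 else np.array(eval(sys.argv[2]))
    s=r.snapshot('scene') if sys.argv[1]=='now' else pickle.load(open(sys.argv[1],'rb'))
    print(t,*held(s,t))
E
python3 held.py sq0.pkl '[648.5,-211.5,132.6]'
```

```text
[ 648.5 -211.5  132.6] width mm 30.0 free [ 645.4 -206.8] 33.3 r33 [ 645.9 -207.3]
```

step_arm(
  delta_pos=[
    [0,-0.005,-0.08],
    [0,0,-0.08],
    [0,0,-0.03],
    [0,0,-0.01],
    [0,0,-0.005],
    [0,0,-0.005],
  ],
  spin=[0,0,0,0,0,0],
)

```text
time: 5.5
tool_pos: [649.6, -212.9, 92.0]
tcp_rot: [180.0, -0.1, 17.4]
ft_force: [0.1, 0.3, -5.2]
finger_gap: 64.6
grip_force: 60.5
```

step_arm(
  delta_pos=[
    [0,0,-0.005],
    [0,0,-0.005],
    [0,0,-0.005],
    [0,0,-0.005],
  ],
  spin=[0,0,0,0],
)

```text
time: 6.0
tool_pos: [649.1, -212.7, 87.2]
tcp_rot: [-180.0, 0.0, 17.4]
ft_force: [0.5, -0.3, -5.0]
finger_gap: 64.4
grip_force: 60.5
```

step_arm(
  delta_pos=[
    [0,0,-0.01],
    [0,0,-0.005],
    [0,0,-0.005],
    [0,0,0],
  ],
  spin=[0,0,0,0],
)

```text
time: 6.5
tool_pos: [649.0, -212.7, 83.1]
tcp_rot: [-180.0, 0.0, 17.4]
ft_force: [-0.8, -0.2, -5.4]
finger_gap: 64.4
grip_force: 60.5
```

step_arm(
  delta_pos=[
    [0,0,-0.01],
    [0,0,-0.01],
    [0,0,-0.01],
    [0,0,0],
  ],
  spin=[0,0,0,0],
)

```text
time: 7.0
tool_pos: [649.4, -212.8, 77.6]
tcp_rot: [180.0, -0.0, 17.4]
ft_force: [0.3, 0.8, -0.3]
finger_gap: 64.5
grip_force: 61.0
```

step_arm(
  delta_pos=[
    [0,0,-0.01],
    [0,0,-0.01],
    [0,0,-0.01],
    [0,0,0],
  ],
  spin=[0,0,0,0],
)

```text
time: 7.5
tool_pos: [649.3, -212.8, 71.2]
tcp_rot: [180.0, -0.0, 17.4]
ft_force: [0.3, 0.4, -0.4]
finger_gap: 64.5
grip_force: 61.0
```

step_arm(
  delta_pos=[
    [0,0,-0.01],
    [0,0,-0.01],
    [0,0,0],
    [0,0,0],
  ],
  spin=[0,0,0,0],
)

```text
time: 8.0
tool_pos: [649.3, -212.9, 67.3]
tcp_rot: [180.0, -0.0, 17.4]
ft_force: [1.6, -1.2, -0.9]
finger_gap: 64.8
grip_force: 61.0
```

step_arm(
  delta_pos=[
    [0,0,-0.01],
    [0,0,-0.01],
    [0,0,0],
    [0,0,0],
  ],
  spin=[0,0,0,0],
)

```text
time: 8.5
tool_pos: [649.1, -212.8, 63.3]
tcp_rot: [180.0, -0.0, 17.4]
ft_force: [2.2, -2.3, -1.1]
finger_gap: 64.4
grip_force: 61.0
```

step_arm(
  delta_pos=[
    [0,0,-0.005],
    [0,0,-0.005],
    [0,0,0],
    [0,0,0],
  ],
  spin=[0,0,0,0],
)

```text
time: 9.0
tool_pos: [649.2, -212.8, 61.3]
tcp_rot: [180.0, -0.0, 17.4]
ft_force: [2.6, -2.2, -0.8]
finger_gap: 64.5
grip_force: 60.9
```

step_arm(
  delta_pos=[
    [0.003,-0.003,-0.005],
    [0,0,-0.005],
    [0,0,0],
    [0,0,0],
  ],
  spin=[0,0,0,0],
)

```text
time: 9.5
tool_pos: [649.5, -212.9, 59.4]
tcp_rot: [-180.0, 0.0, 17.4]
ft_force: [-3.2, 2.9, 4.9]
finger_gap: 64.4
grip_force: 61.4
```

step_arm(
  delta_pos=[
    [0,0,-0.005],
    [0,0,0],
    [0,0,0],
  ],
  spin=[0,0,0],
)

```text
time: 9.88
tool_pos: [649.5, -212.9, 58.7]
tcp_rot: [-180.0, 0.0, 17.4]
ft_force: [-3.1, 3.2, 7.2]
finger_gap: 64.7
grip_force: 61.6
```

step_arm(
  delta_pos=[
    [-0.001,0.001,0],
    [0,0,0],
    [0,0,0],
    [0,0,0],
    [0,0,0],
  ],
  spin=[0,0,0,0,0],
  gripper=1,
)

```text
time: 10.5
tool_pos: [649.5, -213.2, 58.2]
tcp_rot: [-180.0, 0.0, 17.4]
ft_force: [0.3, 0.3, 0.2]
finger_gap: 85.6
grip_force: 0.0
```

step_arm(
  delta_pos=[
    [0,0,0.1],
    [0,0,0.2],
    [0,0,0.25],
    [-0.15,0.15,0],
    [-0.18,0.23,0],
    [-0.18,0.23,0],
    [-0.18,0.23,0],
    [-0.18,0.23,0],
  ],
  spin=[0,0,0,0,0,0,0,0],
)

```text
time: 11.5
tool_pos: [474.9, 2.1, 170.1]
tcp_rot: [180.0, -0.1, 17.4]
ft_force: [0.1, 1.5, 0.5]
finger_gap: 85.1
grip_force: 0.0
```

step_arm(
  delta_pos=[
    [-0.187,0.117,0],
    [0,0,-0.1],
    [0,0,-0.2],
    [0,0,-0.2],
    [0,0,-0.09],
    [0,0,-0.03],
    [0,0,0],
  ],
  spin=[0,0,0,0,0,0,0],
)

```text
time: 12.38
tool_pos: [438.8, 24.2, 45.4]
tcp_rot: [180.0, -0.1, 17.4]
ft_force: [-0.6, -0.1, -0.9]
finger_gap: 85.4
grip_force: 0.0
```

step_arm(
  delta_pos=[
    [0,0,0],
    [0,0,0],
    [0,0,0],
    [0,0,0],
    [0,0,0],
    [0,0,0],
    [0,0,0],
  ],
  spin=[0,0,0,0,0,0,0],
  gripper=-1,
)

```text
time: 13.25
tool_pos: [439.5, 24.4, 46.2]
tcp_rot: [180.0, -0.2, 17.4]
ft_force: [-3.1, 0.9, 8.0]
finger_gap: 65.6
grip_force: 54.6
```

step_arm(
  delta_pos=[
    [0,0,0.04],
    [0,0,0.06],
    [0,0,0.04],
    [0,0,0],
    [0,0,0],
    [0,0,0],
    [0,0,0],
  ],
  spin=[0,0,0,0,0,0,0],
)

```text
time: 14.12
tool_pos: [437.8, 24.3, 71.9]
tcp_rot: [-180.0, 0.0, 17.4]
ft_force: [-0.4, 0.5, -3.0]
finger_gap: 65.4
grip_force: 56.1
```

Run:
```python
from bench import r
import cv2,numpy as np
for i in range(4):
    print(r.sense()['ft_force']); s=r.snapshot("top" if i<1 else "scene")
im=np.asarray(s['pixels'])[90:300,100:370]
cv2.imwrite('pics/b.png',cv2.resize(im,(720,560),interpolation=cv2.INTER_CUBIC))
```

```text
[-0.36348589  0.53694543 -2.97848905]
[-0.54216328 -0.32556178 -2.72622135]
[ 0.4692606   0.20138572 -3.11243653]
[ 0.39383969 -0.78700486 -2.99182169]
```

View pics/b.png

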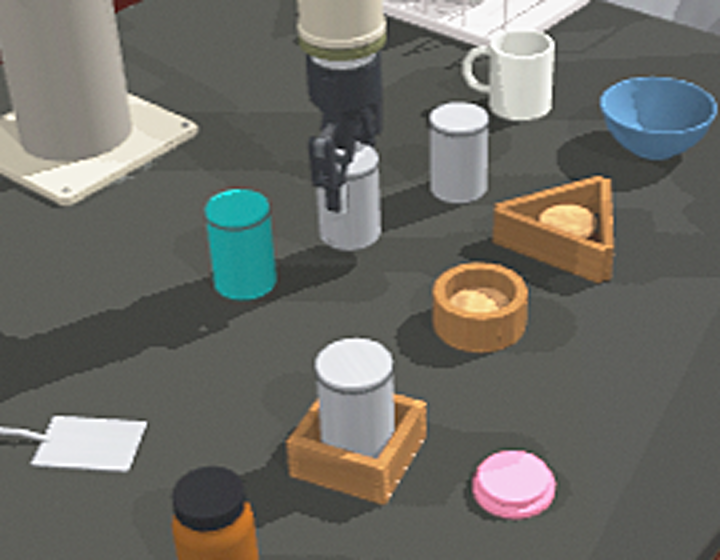

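Tin B weighs about 3.0 N, so it's the half-full one. Tin C stands upright in the square dock at (354,400). Tin B goes to the round dock.

step_arm(
  delta_pos=[
    [0,0,0.2],
    [0.1,0,0.1],
    [0.2,-0.02,0],
    [0.25,-0.02,0],
    [0.25,-0.02,0],
    [0.11,-0.007,0],
    [0.003,0,0],
    [0,0,0],
  ],
  spin=[0,0,0,0,0,0,0,0],
)

```text
time: 15.32
tool_pos: [619.9, 11.0, 131.7]
tcp_rot: [-180.0, 0.1, 17.4]
ft_force: [-0.6, 0.3, -3.5]
finger_gap: 65.7
grip_force: 57.7
```

step_arm(
  delta_pos=[
    [0,0,-0.08],
    [0,0,-0.08],
    [0,0,-0.03],
    [0,0,-0.01],
    [0,0,-0.005],
    [0,0,0],
  ],
  spin=[0,0,0,0,0,0],
)

```text
time: 16.08
tool_pos: [621.1, 10.9, 91.8]
tcp_rot: [180.0, -0.1, 17.4]
ft_force: [0.2, -0.0, -3.2]
finger_gap: 65.5
grip_force: 57.7
```

step_arm(
  delta_pos=[
    [0,0,-0.005],
    [0,0,-0.005],
    [0,0,-0.005],
    [0,0,-0.005],
  ],
  spin=[0,0,0,0],
)

```text
time: 16.58
tool_pos: [620.7, 10.9, 87.2]
tcp_rot: [-180.0, 0.0, 17.4]
ft_force: [0.4, 0.1, -3.2]
finger_gap: 65.2
grip_force: 57.7
```

step_arm(
  delta_pos=[
    [0,0,-0.01],
    [0,0,-0.005],
    [0,0,-0.005],
    [0,0,0],
  ],
  spin=[0,0,0,0],
)

```text
time: 17.08
tool_pos: [620.7, 10.9, 83.2]
tcp_rot: [-180.0, -0.0, 17.4]
ft_force: [0.3, 1.3, -3.6]
finger_gap: 65.6
grip_force: 57.7
```

step_arm(
  delta_pos=[
    [0,0,-0.01],
    [0,0,-0.01],
    [0,0,-0.01],
    [0,0,0],
  ],
  spin=[0,0,0,0],
)

```text
time: 17.58
tool_pos: [620.7, 10.9, 77.1]
tcp_rot: [-180.0, 0.0, 17.4]
ft_force: [1.5, 2.2, -3.7]
finger_gap: 65.6
grip_force: 57.7
```

step_arm(
  delta_pos=[
    [0.001,0.002,-0.01],
    [0,0,-0.01],
    [0,0,-0.01],
    [0,0,0],
  ],
  spin=[0,0,0,0],
)

```text
time: 18.08
tool_pos: [620.7, 11.3, 71.0]
tcp_rot: [-180.0, 0.0, 17.4]
ft_force: [0.1, 0.1, -3.2]
finger_gap: 65.5
grip_force: 57.7
```

step_arm(
  delta_pos=[
    [0,0,-0.01],
    [0,0,-0.01],
    [0,0,0],
    [0,0,0],
  ],
  spin=[0,0,0,0],
)

```text
time: 18.58
tool_pos: [621.1, 11.3, 67.6]
tcp_rot: [180.0, -0.0, 17.4]
ft_force: [-0.9, 0.4, 2.5]
finger_gap: 65.4
grip_force: 57.9
```

step_arm(
  delta_pos=[
    [0,0,-0.01],
    [0,0,-0.01],
    [0,0,0],
    [0,0,0],
  ],
  spin=[0,0,0,0],
)

```text
time: 19.08
tool_pos: [621.0, 11.2, 63.3]
tcp_rot: [180.0, -0.0, 17.4]
ft_force: [0.1, -0.4, 1.7]
finger_gap: 65.6
grip_force: 58.0
```

step_arm(
  delta_pos=[
    [0,0,-0.01],
    [0,0,-0.005],
    [0,0,0],
    [0,0,0],
  ],
  spin=[0,0,0,0],
)

```text
time: 19.58
tool_pos: [621.0, 11.3, 60.4]
tcp_rot: [180.0, -0.0, 17.4]
ft_force: [0.5, 0.2, 2.0]
finger_gap: 65.9
grip_force: 58.0
```

step_arm(
  delta_pos=[
    [0,0,-0.005],
    [0,0,0],
    [0,0,0],
    [0,0,0],
  ],
  spin=[0,0,0,0],
)

```text
time: 20.08
tool_pos: [621.0, 11.3, 59.5]
tcp_rot: [180.0, -0.0, 17.4]
ft_force: [-1.5, 0.1, 3.8]
finger_gap: 65.2
grip_force: 58.1
```

step_arm(
  delta_pos=[
    [0,0,-0.005],
    [0,0,0],
    [0,0,0],
  ],
  spin=[0,0,0],
)

```text
time: 20.45
tool_pos: [621.1, 11.3, 58.7]
tcp_rot: [180.0, -0.0, 17.4]
ft_force: [-1.9, -0.2, 6.8]
finger_gap: 65.6
grip_force: 58.3
```

step_arm(
  delta_pos=[
    [0,0,-0.005],
    [0,0,0],
    [0,0,0],
  ],
  spin=[0,0,0],
)

```text
time: 20.82
tool_pos: [621.2, 11.3, 58.0]
tcp_rot: [180.0, -0.0, 17.4]
ft_force: [-3.4, -1.0, 8.8]
finger_gap: 65.2
grip_force: 58.4
```

step_arm(
  delta_pos=[
    [0,0,0],
    [0,0,0],
    [0,0,0],
    [0,0,0],
    [0,0,0],
  ],
  spin=[0,0,0,0,0],
  gripper=1,
)

```text
time: 21.45
tool_pos: [620.9, 11.3, 57.2]
tcp_rot: [-180.0, 0.0, 17.4]
ft_force: [0.6, -1.0, 0.4]
finger_gap: 85.5
grip_force: 0.0
```

step_arm(
  delta_pos=[
    [0,0,0.1],
    [0,0,0.2],
    [0,0,0.25],
    [-0.15,0.16,0],
    [-0.19,0.22,0],
    [-0.19,0.22,0],
    [-0.19,0.22,0],
    [-0.123,0.136,0],
  ],
  spin=[0,0,0,0,0,0,0,0],
)

```text
time: 22.45
tool_pos: [451.1, 204.3, 169.1]
tcp_rot: [-180.0, -0.1, 17.5]
ft_force: [0.4, 0.2, -0.3]
finger_gap: 85.0
grip_force: 0.0
```

step_arm(
  delta_pos=[
    [0,0,0],
    [0,0,-0.1],
    [0,0,-0.2],
    [0,0,-0.2],
    [0,0,-0.08],
    [0,0,-0.03],
    [0,0,0],
  ],
  spin=[0,0,0,0,0,0,0],
)

```text
time: 23.32
tool_pos: [453.3, 202.5, 46.4]
tcp_rot: [180.0, -0.1, 17.4]
ft_force: [0.0, 0.3, 0.0]
finger_gap: 85.4
grip_force: 0.0
```

step_arm(
  delta_pos=[
    [0,0,0],
    [0,0,0],
    [0,0,0],
    [0,0,0],
    [0,0,0],
    [0,0,0],
    [0,0,0],
  ],
  spin=[0,0,0,0,0,0,0],
  gripper=-1,
)

```text
time: 24.2
tool_pos: [454.0, 202.9, 47.4]
tcp_rot: [180.0, -0.2, 17.4]
ft_force: [-0.3, -1.9, 5.9]
finger_gap: 66.0
grip_force: 55.9
```

step_arm(
  delta_pos=[
    [0,0,0.04],
    [0,0,0.06],
    [0,0,0.04],
    [0,0,0],
    [0,0,0],
    [0,0,0],
    [0,0,0],
  ],
  spin=[0,0,0,0,0,0,0],
)

```text
time: 25.08
tool_pos: [452.0, 202.4, 72.9]
tcp_rot: [-180.0, 0.0, 17.4]
ft_force: [0.0, 0.2, -2.7]
finger_gap: 65.6
grip_force: 55.7
```

Run:
```python
from bench import r
import numpy as np
f=[]
for i in range(6):
    f.append(r.sense()['ft_force'][2]); s=r.snapshot("scene")
print(np.round(f,2),r.sense()['tool_pos'])
```

```text
[-2.68 -1.28 -0.62 -1.02 -2.04 -0.89] [452.27645619 202.47448259  73.23625226]
```

Run:
```python
import pickle;from h import *
s=pickle.load(open('top.pkl','rb'))
f=lambda x,y:[170+(x+.5)/4-.5,155+(y+.5)/4-.5]
for n,p in(('tri',(140,130)),('sq',(644.5,78))):
    for z in(22,29,36): print(n,z,ray(s,f(*p),z).round(1))
# triangle: inner well edge & rim lines from enlarged crop via edges of dark interior
im=cv2.resize(np.asarray(s['pixels']),None,fx=4,fy=4,interpolation=cv2.INTER_CUBIC)
hsv=cv2.cvtColor(im,cv2.COLOR_BGR2HSV).astype(int)
m=((hsv[...,1]>60)&(hsv[...,0]>4)&(hsv[...,0]<24)&(hsv[...,2]>150)).astype(np.uint8)
n,l,st,c=cv2.connectedComponentsWithStats(m)
for i in range(1,n):
    if st[i,4]>1500 and 600<st[i,1]<800 and 680<st[i,0]<1400:
        u=(c[i]+.5)/4-.5; print(st[i],c[i].round(0),ray(s,u,29).round(1),ray(s,u,44).round(1))
```

```text
tri 22 [[614.2 187.6  22. ]]
tri 29 [[612.6 186.5  29. ]]
tri 36 [[611.  185.4  36. ]]
sq 22 [[ 651.2 -214.6   22. ]]
sq 29 [[ 649.4 -213.4   29. ]]
sq 36 [[ 647.6 -212.2   36. ]]
[ 1249   622   153   147 12198] [1324.  697.] [[ 650.3 -212.9   29. ]] [[ 646.4 -210.3   44. ]]
[  715   654   167   183 12253] [819. 751.] [[612.1 186.9  29. ]] [[608.6 184.5  44. ]]
[ 982  674  119  120 9066] [1043.  738.] [[619.8  10.2  29. ]] [[616.3  10.   44. ]]
```

Tin A averages about 1.4 N over six readings, so it's the empty one. It goes to the triangle dock.

step_arm(
  delta_pos=[
    [0,0,0.2],
    [0.1,0,0.1],
    [0.2,-0.02,0],
    [0.25,-0.03,0],
    [0.2,-0.02,0],
    [0.05,-0.01,0],
    [0.002,0,0],
    [0,0,0],
  ],
  spin=[0,0,0,0,0,0,0,0],
)

```text
time: 26.38
tool_pos: [611.6, 186.8, 133.1]
tcp_rot: [-180.0, 0.1, 17.4]
ft_force: [0.3, 0.0, -0.8]
finger_gap: 65.5
grip_force: 56.2
```

step_arm(
  delta_pos=[
    [0,0,-0.08],
    [0,0,-0.08],
    [0,0,-0.03],
    [0,0,-0.01],
    [0,0,-0.005],
    [0,0,0],
  ],
  spin=[0,0,0,0,0,0],
)

```text
time: 27.12
tool_pos: [613.1, 186.5, 92.8]
tcp_rot: [180.0, -0.1, 17.4]
ft_force: [-0.1, 0.2, -0.9]
finger_gap: 66.1
grip_force: 56.2
```

step_arm(
  delta_pos=[
    [0,0,-0.005],
    [0,0,-0.005],
    [0,0,-0.005],
    [0,0,-0.005],
  ],
  spin=[0,0,0,0],
)

```text
time: 27.62
tool_pos: [612.7, 186.5, 88.2]
tcp_rot: [-180.0, 0.0, 17.4]
ft_force: [-0.2, -0.0, -1.5]
finger_gap: 65.3
grip_force: 56.2
```

step_arm(
  delta_pos=[
    [0,0,-0.01],
    [0,0,-0.01],
    [0,0,-0.005],
    [0,0,0],
  ],
  spin=[0,0,0,0],
)

```text
time: 28.12
tool_pos: [612.6, 186.4, 83.1]
tcp_rot: [180.0, 0.0, 17.4]
ft_force: [-0.5, 0.6, -1.5]
finger_gap: 65.9
grip_force: 56.2
```

step_arm(
  delta_pos=[
    [0,0,-0.01],
    [0,0,-0.01],
    [0,0,-0.01],
    [0,0,0],
  ],
  spin=[0,0,0,0],
)

```text
time: 28.62
tool_pos: [612.8, 186.5, 77.4]
tcp_rot: [180.0, -0.0, 17.4]
ft_force: [-0.8, -0.9, 1.5]
finger_gap: 66.0
grip_force: 56.4
```

step_arm(
  delta_pos=[
    [0,0,-0.01],
    [0,0,-0.01],
    [0,0,0],
    [0,0,0],
  ],
  spin=[0,0,0,0],
)

```text
time: 29.12
tool_pos: [612.9, 186.5, 73.5]
tcp_rot: [180.0, -0.0, 17.4]
ft_force: [-2.1, -0.3, 3.4]
finger_gap: 65.8
grip_force: 56.5
```

Tin A is sliding the seat down with no jam. I'll carry on to the stop, expected at TCP z of about 61.

step_arm(
  delta_pos=[
    [-0.002,0,-0.01],
    [0,0,-0.01],
    [0,0,-0.01],
    [0,0,0],
  ],
  spin=[0,0,0,0],
)

```text
time: 29.62
tool_pos: [612.6, 186.4, 67.2]
tcp_rot: [180.0, -0.0, 17.4]
ft_force: [1.5, -0.3, 3.3]
finger_gap: 65.9
grip_force: 56.6
```

step_arm(
  delta_pos=[
    [0,0,-0.01],
    [0,0,-0.01],
    [0,0,-0.005],
    [0,0,0],
  ],
  spin=[0,0,0,0],
)

```text
time: 30.12
tool_pos: [612.4, 186.4, 62.2]
tcp_rot: [180.0, -0.0, 17.4]
ft_force: [3.2, -1.4, 3.2]
finger_gap: 65.7
grip_force: 56.6
```

step_arm(
  delta_pos=[
    [0,0,-0.005],
    [0,0,0],
    [0,0,-0.005],
    [0,0,0],
  ],
  spin=[0,0,0,0],
)

```text
time: 30.62
tool_pos: [612.6, 186.5, 60.7]
tcp_rot: [180.0, -0.0, 17.4]
ft_force: [1.3, -0.6, 6.3]
finger_gap: 65.8
grip_force: 56.8
```

step_arm(
  delta_pos=[
    [0.001,0,-0.005],
    [0,0,0],
    [0,0,0],
  ],
  spin=[0,0,0],
)

```text
time: 31.0
tool_pos: [612.7, 186.5, 60.0]
tcp_rot: [180.0, -0.0, 17.4]
ft_force: [0.8, -1.7, 8.2]
finger_gap: 66.0
grip_force: 56.9
```

step_arm(
  delta_pos=[
    [0,0,-0.005],
    [0,0,0],
    [0,0,0],
  ],
  spin=[0,0,0],
)

```text
time: 31.38
tool_pos: [612.8, 186.5, 59.3]
tcp_rot: [180.0, -0.0, 17.4]
ft_force: [0.2, -1.6, 10.3]
finger_gap: 65.6
grip_force: 57.0
```

step_arm(
  delta_pos=[
    [0,0,0],
    [0,0,0],
    [0,0,0],
    [0,0,0],
    [0,0,0],
  ],
  spin=[0,0,0,0,0],
  gripper=1,
)

```text
time: 32.0
tool_pos: [612.4, 186.5, 58.2]
tcp_rot: [-180.0, 0.0, 17.4]
ft_force: [0.7, 0.1, -0.5]
finger_gap: 85.2
grip_force: 0.0
```

step_arm(
  delta_pos=[
    [0,0,0.1],
    [0,0,0.2],
    [0,0,0.25],
    [-0.15,-0.05,0.1],
    [-0.2,-0.1,0.05],
    [-0.2,-0.1,0],
    [-0.1,-0.05,0],
    [0,0,0],
  ],
  spin=[0,0,0,0,0,0,0,0],
)

```text
time: 33.0
tool_pos: [482.3, 126.2, 200.1]
tcp_rot: [180.0, -0.1, 17.4]
ft_force: [-0.4, 0.2, 0.6]
finger_gap: 85.1
grip_force: 0.0
```

Run:
```python
from bench import r
import cv2,numpy as np
from meas import *
s=r.snapshot("scene");im=np.asarray(s['pixels'])
cv2.imwrite('pics/end.png',cv2.resize(im[90:330,140:400],(650,600),interpolation=cv2.INTER_CUBIC))
# lid heights: topmost lid row of each tin -> compare with expected projections at top z=116 (home) per dock
hsv=cv2.cvtColor(im,cv2.COLOR_BGR2HSV)
for n,x,y in(('sq',648.8,-212),('rd',621,11.5),('tri',612.8,187)):
    u=proj(s,[[x,y,115],[x,y,125],[x-31*.63,y+31*.78,115]]);print(n,u.round(1).tolist())
```

```text
sq [[232.0, 225.1], [231.8, 221.7], [232.4, 216.5]]
rd [[279.8, 176.8], [279.8, 173.6], [279.2, 170.1]]
tri [[314.0, 147.7], [314.2, 144.7], [312.9, 142.1]]
```

View pics/end.png

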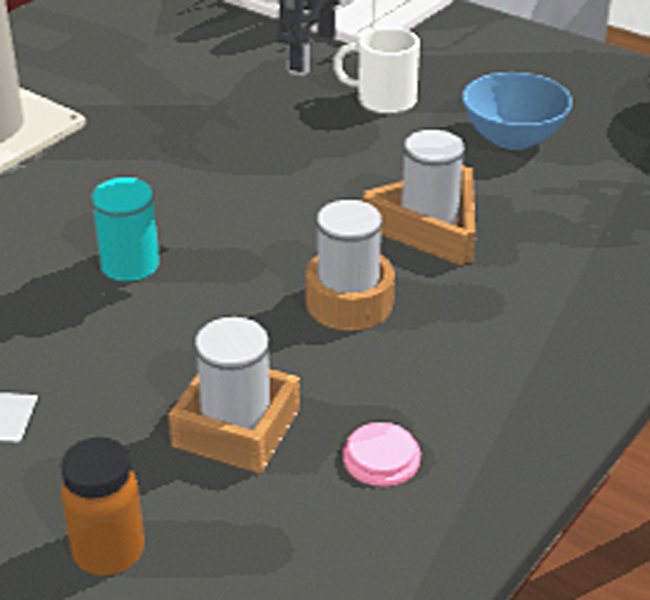

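All three tins stand upright in their docks. The lid centres at (232,342), (349,220) and (434,147) match the fully-home height.

```bash
python3 -c "
from bench import r
print(r.hand_in())"
```

```text
the job is handed in; nothing more can be done
None
```

I handed the job in at about 33 s, with the full tin (about 5.7 N) in the square dock, the half-full (about 3.0 N) in the round and the empty (about 1.4 N) in the triangle, each upright and pressed home with about 10 N at most; the verdict isn't shown to me.

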